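# Transfer a parts kit to the inspection carrier in reverse order

## Task

Move the four electronic parts from the black kit strip into the pockets of the inspection carrier, one part to a pocket, in reverse order: the part nearest the strip's handle goes into the pocket farthest from the carrier's handle, the next one into the next pocket towards the handle, and so on. Stand every part upright and flat on the pocket's floor, set down rather than dropped, and leave them all released and at rest.

Things in the scene. Friction and masses are not known exactly. Their poses are not given: they have to be found in the camera images.
- capacitor_mid (a point): Capacitor: black upright cylinder, 32 mm diameter, 56 mm high, with a round bare-metal top; about 60 g. Loose, upright in its own nest at the start, turned up to 0.15 rad from the strip. Point: its centre, half-way up; z up, x across the row.
- transformer_mid (a point): Transformer: grey steel core with a copper winding in its middle, 36 mm (x) by 42 mm (y), 52 mm high; the x-sides' upper 12 mm and lower 12 mm are flat steel plates 36 mm apart, and the winding between them is 34 mm wide; about 200 g. Loose, upright in its own nest at the start, turned up to 0.15 rad from the strip. Point: its centre, half-way up; z up, x across the row.
- relay_mid (a point): Relay: plain white plastic block with a black foot, 28 mm (x) by 30 mm (y), 50 mm high; about 50 g. Loose, upright in its own nest at the start, turned up to 0.15 rad from the strip. Point: its centre, half-way up; z up, x across the row.
- heatsink_mid (a point): Heat sink: bare aluminium block of upright fins, 28 mm (x) by 40 mm (y), 52 mm high; six 2.5 mm thick fins, every 7.5 mm along y, stick out to both x-sides from a thin web, so grip it across x, on the fins' ends; about 90 g. Loose, upright in its own nest at the start, turned up to 0.15 rad from the strip. Point: its centre, half-way up; z up, x across the row.
- nest_capacitor: The nest in which the capacitor starts. Fixed 62 x 62 mm grey plate, 3 mm thick, in one of the strip's four places (so it still shows where its part began), with a 3 mm high white rim: a ring of 50 mm outer diameter. Origin: centre of its underside, 4 mm above the table; the part stands 7 mm above the table, the rim rises to 10 mm. Axes as the strip's.
- nest_transformer: The nest in which the transformer starts. Fixed 62 x 62 mm grey plate, 3 mm thick, in one of the strip's four places (so it still shows where its part began), with a 3 mm high white rim: two straight bars, 50 mm long, along its two sides at y = +-28.5 mm. Origin: centre of its underside, 4 mm above the table; the part stands 7 mm above the table, the rim rises to 10 mm. Axes as the strip's.
- nest_relay: The nest in which the relay starts. Fixed 62 x 62 mm grey plate, 3 mm thick, in one of the strip's four places (so it still shows where its part began), with a 3 mm high white rim: four 8 mm square corner blocks at x, y = +-24 mm. Origin: centre of its underside, 4 mm above the table; the part stands 7 mm above the table, the rim rises to 10 mm. Axes as the strip's.
- nest_heatsink: The nest in which the heat sink starts. Fixed 62 x 62 mm grey plate, 3 mm thick, in one of the strip's four places (so it still shows where its part began), with a 3 mm high white rim: four round studs of 6 mm diameter at x = +-12 mm, y = +-27.5 mm. Origin: centre of its underside, 4 mm above the table; the part stands 7 mm above the table, the rim rises to 10 mm. Axes as the strip's.
- strip: Kit strip: fixed black base 70 mm (x) by 296 mm (y), 4 mm thick, carrying the four nests in a row at y = +105, +35, -35 and -105 mm, x = 0. Origin: centre of its underside, on the table; z up. A steel wire handle, 24 mm high, stands out of its +y end (to y = 172 mm), which is towards the robot's left. It may be nearer to the robot than the carrier, or farther.
- carrier: Inspection carrier: fixed grey tray 72 mm (x) by 296 mm (y), four equal 58 x 58 mm pockets in a row at y = +105, +35, -35, -105 mm, x = 0; pocket floor 5 mm above the table, aluminium lips on the long sides up to 8 mm, bars between pockets up to 11 mm. Origin: centre of its underside, on the table; z up. Steel wire handle, 24 mm high, at its +y end (to y = 172 mm), towards the robot's left.
Mind the look-alikes: they are no part of the job. Leave any brown, pink or yellow look-alike of the part that bears transformer_mid alone.

How it is judged:
At the end, for the whole second after the job is handed in: Each part stands in the pocket mirroring its nest's place in the strip (nest y +105 mm: pocket -105; +35: -35; -35: +35; -105: +105), within 15 mm of the pocket centre along y and 17 mm along x, upright within 0.06 rad, within 4 mm of its height standing on the floor, slower than 10 mm/s (((y of nest_capacitor in the frame of strip between 0.085 and 0.125 m and y of capacitor_mid in the frame of carrier between -0.12 and -0.09 m) or (y of nest_capacitor in the frame of strip between 0.015 and 0.055 m and y of capacitor_mid in the frame of carrier between -0.05 and -0.02 m) or (y of nest_capacitor in the frame of strip between -0.055 and -0.015 m and y of capacitor_mid in the frame of carrier between 0.02 and 0.05 m) or (y of nest_capacitor in the frame of strip between -0.125 and -0.085 m and y of capacitor_mid in the frame of carrier between 0.09 and 0.12 m)) and x of capacitor_mid in the frame of carrier between -0.017 and 0.017 m and z of capacitor_mid in the frame of carrier between 0.029 and 0.037 m and angle between each of capacitor_mid, transformer_mid, relay_mid, heatsink_mid's own z axis and vertical below 0.06 rad and linear speed of each of capacitor, transformer, relay, heatsink below 0.01 m/s and ((y of nest_transformer in the frame of strip between 0.085 and 0.125 m and y of transformer_mid in the frame of carrier between -0.12 and -0.09 m) or (y of nest_transformer in the frame of strip between 0.015 and 0.055 m and y of transformer_mid in the frame of carrier between -0.05 and -0.02 m) or (y of nest_transformer in the frame of strip between -0.055 and -0.015 m and y of transformer_mid in the frame of carrier between 0.02 and 0.05 m) or (y of nest_transformer in the frame of strip between -0.125 and -0.085 m and y of transformer_mid in the frame of carrier between 0.09 and 0.12 m)) and x of transformer_mid in the frame of carrier between -0.017 and 0.017 m and z of transformer_mid in the frame of carrier between 0.027 and 0.035 m and ((y of nest_relay in the frame of strip between 0.085 and 0.125 m and y of relay_mid in the frame of carrier between -0.12 and -0.09 m) or (y of nest_relay in the frame of strip between 0.015 and 0.055 m and y of relay_mid in the frame of carrier between -0.05 and -0.02 m) or (y of nest_relay in the frame of strip between -0.055 and -0.015 m and y of relay_mid in the frame of carrier between 0.02 and 0.05 m) or (y of nest_relay in the frame of strip between -0.125 and -0.085 m and y of relay_mid in the frame of carrier between 0.09 and 0.12 m)) and x of relay_mid in the frame of carrier between -0.017 and 0.017 m and z of relay_mid in the frame of carrier between 0.026 and 0.034 m and ((y of nest_heatsink in the frame of strip between 0.085 and 0.125 m and y of heatsink_mid in the frame of carrier between -0.12 and -0.09 m) or (y of nest_heatsink in the frame of strip between 0.015 and 0.055 m and y of heatsink_mid in the frame of carrier between -0.05 and -0.02 m) or (y of nest_heatsink in the frame of strip between -0.055 and -0.015 m and y of heatsink_mid in the frame of carrier between 0.02 and 0.05 m) or (y of nest_heatsink in the frame of strip between -0.125 and -0.085 m and y of heatsink_mid in the frame of carrier between 0.09 and 0.12 m)) and x of heatsink_mid in the frame of carrier between -0.017 and 0.017 m and z of heatsink_mid in the frame of carrier between 0.027 and 0.035 m); the robot touches nothing.
It fails at once if the capacitor is dropped (falls freely by more than about 2 cm) (contact force between capacitor and anything else below 0.05 N and linear speed of capacitor above 0.65 m/s).
It fails at once if the transformer is dropped (falls freely by more than about 2 cm) (contact force between transformer and anything else below 0.05 N and linear speed of transformer above 0.65 m/s).
It fails at once if the relay is dropped (falls freely by more than about 2 cm) (contact force between relay and anything else below 0.05 N and linear speed of relay above 0.65 m/s).
It fails at once if the heatsink is dropped (falls freely by more than about 2 cm) (contact force between heatsink and anything else below 0.05 N and linear speed of heatsink above 0.65 m/s).
It also fails if it takes over 99 s, if anything falls off the work surface, if the arm or the gripper's body presses on something with over 40 N, if the wrist force passes 120 N, or if a joint passes its speed limit or range.

## Robot

A 6-joint arm with a two-finger parallel gripper is mounted at the origin on the work surface. World frame = base frame: x ahead of the robot, y to its left, z up, the work surface at z = 0. Lengths are in m, angles in rad, forces in N, time in s.
With the tool pointing down it reaches from about 0.375 to 0.975 m from the base axis. Payload 3.8 kg.
Tool frame: the origin (TCP) lies at the very end of the fingers, on their centre line; the grasp point (between the pads) lies 19 mm behind it; z points along the fingers, y is the line along which they close (so a half turn about z gives the same grasp; the last joint's range is limited). The gripper opens to 85 mm and grips with 20 to 120 N. Pads are 22 mm wide; open, the fingers measure 114 mm over their backs; the gripper's body (76 mm by 85 mm) begins 54 mm behind the grasp point. The pads swing forward as they close: fully open they stand 13 mm farther back than shut.
Start: joints at [1.249, 0.264, 1.604, -0, 1.274, -0.037], TCP at [0.19, 0.648, 0.231] pointing down, gripper open.
Joint ranges: [-2.63, 2.63], [-0.94, 2.18], [0.31, 2.57], [-1.31, 4.45], [0, 2.66], [-2.55, 2.55]. Speed limits (rad/s): [2.57, 2.57, 3.14, 3.14, 3.14, 3.14].

## Interface

Orientations are given as a rotation vector (axis times angle).
In Python, from workcell import * gives the robot as it stands.
- The arm moves only by the shell command python3 -m crank 'ROWS' [OPENING] [FORCE]. ROWS is JSON, a list that holds one entry, the list of rows, each a list of 6 numbers: the shift along the tool's x, y, z in cm, then the turn, a rotation vector about the tool's x, y, z in rad. In form: [[[dx, dy, dz, ax, ay, az], ...]]. A call has 1 to 8 rows; each row shifts and turns the commanded pose from where the row before left it, along the tool's axes as they then stand; what a row does not reach is not made up. A row lasts 1/12 s, in which the tool goes at most 41.7 mm and 7.16 degrees, less where a joint would pass 70% of its speed; a pose out of reach is approached as far as the arm can. A call with a gripper value outside its range is refused whole. OPENING is the finger opening in cm, from 0 to 8.54, set as the call begins (- or left out, the last holds). The fingers move at their own pace and stop on an object; FORCE is the grip in N (left out, the last holds). Time passes only in rows, so rows that do not move let the fingers close. It gives the time, the measured TCP pose, the force, the opening and the grip force at its end, in the units of the state.
- read_state(): the state, without advancing time (a new reading comes with each control period).
- read_camera(name): name is "side" or "top"; returns the picture (480x640x3 uint8, blue, green, red); there is no depth.
- camera_model(name): a dict with "camera_matrix" (3x3 intrinsics, pixels), "k1" (the pictures are not rectified: a ray, as slopes to the right and down, at radius r is drawn at 1 + k1 r^2 times it, then the intrinsics apply), "R" (3x3) and "t" (3): a world point X has camera coordinates R X + t. Camera axes: x right, y down, z forward; pixel columns grow to the right and rows downward; lengths in m; the calibration is good to about 2 mm. A picture is of the moment at which its call begins. camera_model takes no time and is no camera call.
- finish_job(): hands the job in; it is judged then, once.
The state is a dict: "time": time; "q": joint angles; "joint_vel": joint speeds; "joint_torque": joint torques, N m; "tool_pos": TCP position; "tcp_rot": TCP orientation; "wrist_force": force on the tool from outside, world axes, zero at the start; "torque": the same for the moment, N m; "width": opening from 0.0 (shut) to 1.0 (fully open); "grip_force": force on a finger pad.
Only numpy, scipy, OpenCV 4.12 (cv2) and the standard library are available. Lean on these libraries where they do the work, as an engineer would, in place of code of your own. Each camera call takes 0.05 s, during which the arm holds its last target. There are 200 camera calls.

## Working session

There is one attempt and no reset: what is moved stays moved. The work goes in short steps, Python scripts to look and compute and a shell command to move; the robot and the scene stay as the last step left them, time stands still between calls to the robot, and variables do not carry over. Pictures are saved under pics/ and viewed, at most 14 in all, crops included, and the job is handed in when it is done.

```bash
mkdir -p pics; python3 - <<'E'
from workcell import *
import cv2
for n in("top","side"):
    cv2.imwrite(f"pics/{n}0.png",read_camera(n)); m=camera_model(n); print(n,{k:(v.round(3).tolist() if hasattr(v,'round') and hasattr(v,'tolist') else v) for k,v in m.items()})
print(read_state())
E
```

```text
top {'camera_matrix': [[435.649, 0.0, 318.479], [0.0, 435.649, 246.366], [0.0, 0.0, 1.0]], 'k1': -0.10503916142198916, 'R': [[-0.013, -0.999, -0.031], [-0.987, 0.018, -0.163], [0.163, 0.028, -0.986]], 't': [0.007, 0.527, 0.626]}
side {'camera_matrix': [[441.244, 0.0, 313.144], [0.0, 441.244, 240.807], [0.0, 0.0, 1.0]], 'k1': -0.09065338923440129, 'R': [[-0.866, -0.499, 0.005], [-0.358, 0.614, -0.703], [0.348, -0.611, -0.711]], 't': [0.428, 0.234, 0.508]}
{'time': 0.1, 'q': array([ 1.24912146e+00,  2.64699343e-01,  1.60528618e+00,  3.15795782e-05,
        1.27367595e+00, -3.68930272e-02]), 'joint_vel': array([ 0.0007625 , -0.0024551 , -0.00334532, -0.00024048, -0.00058022,
        0.00036488]), 'joint_torque': array([-3.37859490e-05, -5.16705465e+01, -3.68592417e+01, -9.61930141e-05,
        6.43259555e-03, -1.45937611e-05]), 'tool_pos': array([0.18941335, 0.64717527, 0.23004568]), 'tcp_rot': array([-0.44578179, -3.1094    ,  0.00318874]), 'wrist_force': array([ 0.11091242, -1.02409043, -0.95678131]), 'torque': array([-0.02403008,  0.02099281, -0.01238988]), 'grip_force': 0.0, 'width': 1.0022772630107555}
```

View pics/top0.png

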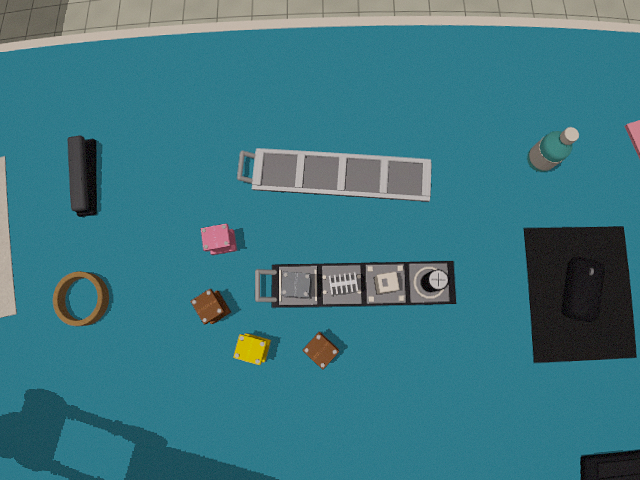

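View pics/side0.png

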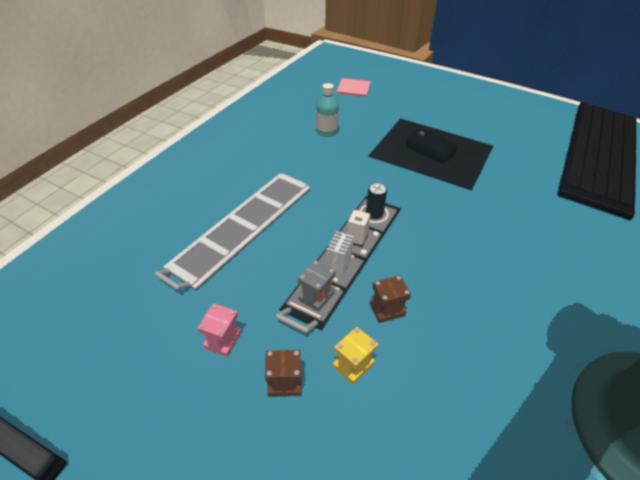

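Top view: the carrier is the grey tray at about (342,175), with its handle at (245,166). The strip is at about (363,284), handle at (265,286), and is nearer the robot.

Transformer candidates:
- Grey (297,284), standing in the strip. It fits the description: steel grey, in the nest with two bars.
- Pink (218,239), brown (210,306) and (320,350), yellow (252,348): look-alikes.

I'll confirm this in an enlarged crop.

```bash
cat > h.py <<'E'
from workcell import *
import cv2, numpy as np
def und(n,p):
    m=camera_model(n); k=np.array([m["k1"],0,0,0,0.]) 
    return cv2.undistortPoints(np.array(p,float).reshape(-1,1,2),np.array(m["camera_matrix"]),k).reshape(-1,2)
def cast(n,p,z):
    m=camera_model(n); R=np.array(m["R"]);t=np.array(m["t"]); u=und(n,p)
    d=np.c_[u,np.ones(len(u))]@R; c=-R.T@t
    return c+d*((z-c[2])/d[:,2])[:,None]
def proj(n,X):
    m=camera_model(n); r,_=cv2.Rodrigues(np.array(m["R"]))
    return cv2.projectPoints(np.array(X,float).reshape(-1,1,3),r,np.array(m["t"]),np.array(m["camera_matrix"]),np.array([m["k1"],0,0,0,0.]))[0].reshape(-1,2)
E
python3 - <<'E'
from h import *
im=cv2.imread("pics/top0.png"); c=im[225:320,255:465]
cv2.imwrite("pics/crop1.png",cv2.resize(c,None,fx=3.8,fy=3.8,interpolation=cv2.INTER_CUBIC))
hsv=cv2.cvtColor(im,cv2.COLOR_BGR2HSV)
nb=((hsv[...,1]<90)|(hsv[...,2]<50)).astype(np.uint8)
for nm,(x0,x1,y0,y1),z in(("carrier",(252,440,140,210),.008),("strip",(271,465,258,312),.004)):
    m=np.zeros_like(nb); m[y0:y1,x0:x1]=nb[y0:y1,x0:x1]
    cs=max(cv2.findContours(m,0,2)[0],key=cv2.contourArea)
    b=cv2.boxPoints(cv2.minAreaRect(cs)); X=cast("top",b,z)
    print(nm,b.round().tolist(),X.round(3).tolist(),X.mean(0),[np.linalg.norm(X[i]-X[i-1]).round(3) for i in range(4)])
E
```

```text
carrier [[250.0, 190.0], [252.0, 146.0], [433.0, 158.0], [430.0, 202.0]] [[0.631, 0.113, 0.008], [0.708, 0.11, 0.008], [0.679, -0.194, 0.008], [0.604, -0.185, 0.008]] [ 0.65544899 -0.03887532  0.008     ] [np.float64(0.299), np.float64(0.076), np.float64(0.305), np.float64(0.075)]
strip [[270.0, 264.0], [454.0, 260.0], [455.0, 304.0], [271.0, 307.0]] [[0.506, 0.078, 0.004], [0.506, -0.22, 0.004], [0.437, -0.218, 0.004], [0.436, 0.077, 0.004]] [ 0.47128168 -0.07065082  0.004     ] [np.float64(0.07), np.float64(0.299), np.float64(0.069), np.float64(0.294)]
```

View pics/crop1.png

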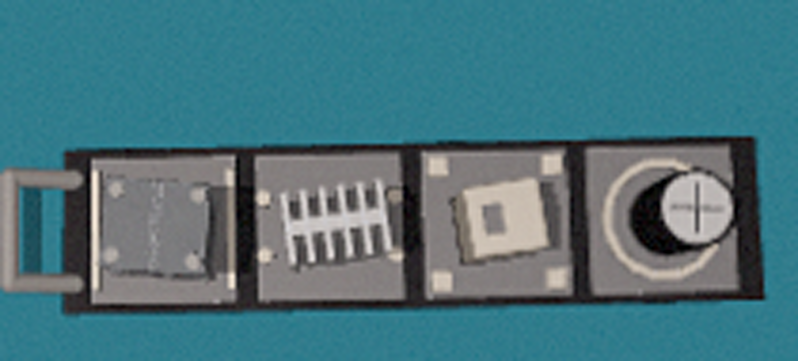

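The crop confirms it. The grey transformer (crop centre 157,227) is in the two-bar nest nearest the handle, followed by the heat sink (338,222), relay (507,220) and capacitor top (699,208). None of the coloured look-alikes is in the strip.

```bash
cat >> h.py <<'E'
from scipy.spatial.transform import Rotation as Ro
def go(x,y,z,psi):
    s=read_state(); R=Ro.from_rotvec(s["tcp_rot"]).as_matrix()
    T=np.array([[-np.sin(psi),np.cos(psi),0],[np.cos(psi),np.sin(psi),0],[0,0,-1]]).T
    T=np.c_[[-np.sin(psi),np.cos(psi),0],[np.cos(psi),np.sin(psi),0],[0,0,-1]]
    d=np.array([x,y,z])-s["tool_pos"]
    print("t",round(s["time"],2),"pos",s["tool_pos"].round(4),"turn(tool)",Ro.from_matrix(R.T@T).as_rotvec().round(3),"shift cm: before turn",(R.T@d*100).round(2),"after turn",(T.T@d*100).round(2),"w",round(s["width"]*8.54,2),"F",s["wrist_force"].round(1),"grip",round(s["grip_force"],1))
E
python3 - <<'E'
from h import *
P={"tr":([(107,175),(210,186),(207,277),(103,270)],.059),"hs":([(282,192),(382,178),(391,250),(297,267)],.059),"re":([(463,190),(540,178),(552,250),(473,262)],.057),"cap":([(663,208),(699,172),(735,208),(699,244)],.063)}
for k,(c,z) in P.items():
    p=(np.array(c)+.5)/3.8-.5+[255,225]; X=cast("top",p,z)[:,:2]
    e=X[0]-X[1]+X[3]-X[2]   # +y edge
    print(k,X.mean(0).round(4),"psi",np.arctan2(-e[0],e[1]).round(3),"size",(np.linalg.norm(e)/2).round(3),np.linalg.norm((X[0]-X[3]+X[1]-X[2])/2).round(3))
# carrier/strip expected pockets
for n,c,ps in(("carrier",(.6554,-.0389),-.093),("strip",(.4713,-.0707),.002)):
    for y in(.105,.035,-.035,-.105): print(n,y,round(c[0]-y*np.sin(ps),4),round(c[1]+y*np.cos(ps),4))
# pocket floor check: floor blobs
im=cv2.imread("pics/top0.png");g=im.max(2)
m=((g<125)&(np.ptp(im.astype(int),axis=2)<25)).astype(np.uint8);m[:145]=0;m[205:]=0;m[:,:253]=0;m[:,435:]=0
n,_,st,ce=cv2.connectedComponentsWithStats(m)
for i in range(1,n):
    if st[i,4]>300: print(st[i,4],ce[i].round(1),cast("top",[ce[i]],.005).round(4))
go(.47,.03,.23,0)
E
```

```text
tr [0.4679 0.0324] psi -0.102 size 0.041 0.036
hs [ 0.4688 -0.0383] psi 0.142 size 0.038 0.029
re [ 0.4684 -0.1043] psi 0.134 size 0.031 0.028
cap [ 0.4711 -0.1783] psi 0.746 size 0.02 0.02
carrier 0.105 0.6652 0.0656
carrier 0.035 0.6587 -0.0041
carrier -0.035 0.6521 -0.0737
carrier -0.105 0.6456 -0.1434
strip 0.105 0.4711 0.0343
strip 0.035 0.4712 -0.0357
strip -0.035 0.4714 -0.1057
strip -0.105 0.4715 -0.1757
852 [278.8 168.7] [[0.6672 0.0649 0.005 ]]
939 [320.5 171.3] [[ 0.6608 -0.0054  0.005 ]]
1019 [362.3 174.6] [[ 0.6535 -0.0753  0.005 ]]
1064 [404.7 177.6] [[ 0.647 -0.146  0.005]]
t 0.1 pos [0.1894 0.6472 0.23  ] turn(tool) [-2.000e-03  1.000e-03  1.286e+00] shift cm: before turn [-44.27 -51.35   0.11] after turn [-61.72  28.06   0.  ] w 8.56 F [ 0.1 -1.  -1. ] grip 0.0
```

```bash
python3 -m crank '[[[0,0,0,0,0,0.116],[0,0,0,0,0,0.116],[0,0,0,0,0,0.116],[0,0,0,0,0,0.116],[0,0,0,0,0,0.116],[0,0,0,0,0,0.116],[0,0,0,0,0,0.116],[0,0,0,0,0,0.116]]]' 8.54 40
python3 -m crank '[[[0,0,0,0,0,0.116],[0,0,0,0,0,0.116],[0,0,0,0,0,0.116],[0,0,0,0,0,0.112]]]'
python3 -c "
from h import *
go(.4679,.0324,.12,-.102)"
```

```text
time: 0.77
tool_pos: [0.1895, 0.6474, 0.2305]
tcp_rot: [1.798, 2.576, -0.002]
wrist_force: [0.4, 0.2, 0.1]
width: 1.002
grip_force: 0.0
time: 1.1
tool_pos: [0.1895, 0.6474, 0.2304]
tcp_rot: [2.337, 2.098, -0.002]
wrist_force: [-0.6, -0.7, -0.2]
width: 0.995
grip_force: 0.0
t 1.1 pos [0.1895 0.6474 0.2304] turn(tool) [-0.     0.001 -0.006] shift cm: before turn [-58.13  34.29  11.11] after turn [-58.34  33.96  11.04] w 8.5 F [-0.6 -0.7 -0.2] grip 0.0
```

```bash
python3 -m crank '[[[-3.2,1.9,0.6,0,0,0],[-3.2,1.9,0.6,0,0,0],[-3.2,1.9,0.6,0,0,0],[-3.2,1.9,0.6,0,0,0],[-3.2,1.9,0.6,0,0,0],[-3.2,1.9,0.6,0,0,0],[-3.2,1.9,0.6,0,0,0],[-3.2,1.9,0.6,0,0,0]]]' >/dev/null
python3 -m crank '[[[-3.2,1.9,0.6,0,0,0],[-3.2,1.9,0.6,0,0,0],[-3.2,1.9,0.6,0,0,0],[-3.2,1.9,0.6,0,0,0],[-3.2,1.9,0.6,0,0,0],[-3.2,1.9,0.6,0,0,0],[-3.2,1.9,0.6,0,0,0],[-3.2,1.9,0.6,0,0,0]]]' >/dev/null
python3 -m crank '[[[-3.0,1.7,0.6,0,0,0],[-2.0,1.0,0.6,0,0,0],[-1.0,0.5,0,0,0,0],[0,0,0,0,0,0]]]' >/dev/null
python3 -c "
from h import *
go(.4679,.0324,.029,-.102)"
```

```text
t 2.77 pos [0.4657 0.0428 0.1228] turn(tool) [-0.001  0.    -0.003] shift cm: before turn [-1.01  0.33  9.38] after turn [-1.01  0.32  9.38] w 8.53 F [-0.1 -0.7  0.5] grip 0.0
```

```bash
python3 -m crank '[[[-1.0,0.3,1,0,0,0],[0,0,2,0,0,0],[0,0,2,0,0,0],[0,0,2,0,0,0],[0,0,1.4,0,0,0],[0,0,0.7,0,0,0],[0,0,0.3,0,0,0],[0,0,0,0,0,0]]]'
python3 -m crank '[[[0,0,0,0,0,0],[0,0,0,0,0,0],[0,0,0,0,0,0],[0,0,0,0,0,0],[0,0,0,0,0,0],[0,0,0,0,0,0],[0,0,0,0,0,0],[0,0,0,0,0,0]]]' 2.0 50
python3 -c "
from h import *
cv2.imwrite('pics/s1.png',cv2.resize(read_camera('side')[180:340,240:440],None,fx=3,fy=3))
go(.4679,.0324,.029,-.102)"
```

```text
time: 3.43
tool_pos: [0.4669, 0.0349, 0.0287]
tcp_rot: [-2.33, -2.106, 0.001]
wrist_force: [-0.2, 0.4, -0.5]
width: 0.998
grip_force: 0.0
time: 4.1
tool_pos: [0.4685, 0.0343, 0.0302]
tcp_rot: [2.331, 2.105, 0.002]
wrist_force: [-0.1, 0.0, 6.1]
width: 0.416
grip_force: 49.9
t 4.15 pos [0.4685 0.0343 0.0302] turn(tool) [ 0.002 -0.    -0.   ] shift cm: before turn [-0.2  -0.04  0.12] after turn [-0.2  -0.04  0.12] w 3.53 F [-0.4 -0.6  5.5] grip 49.9
```

View pics/s1.png

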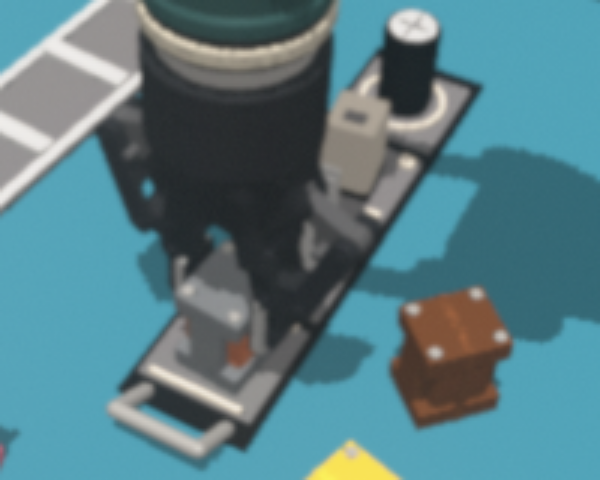

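The pads hold the grey transformer on its upper plates at 3.5 cm opening. Next I lift it.

```bash
python3 -m crank '[[[0,0,-0.3,0,0,0],[0,0,-1,0,0,0],[0,0,-2,0,0,0],[0,0,-2,0,0,0],[0,0,-2,0,0,0],[0,0,-1,0,0,0],[0,0,0,0,0,0]]]'
python3 -c "
from h import *
go(.646,-.1425,.12,-.095)"
```

```text
time: 4.73
tool_pos: [0.4697, 0.0343, 0.1152]
tcp_rot: [2.329, 2.103, 0.006]
wrist_force: [0.9, -0.9, -1.4]
width: 0.413
grip_force: 50.2
t 4.73 pos [0.4697 0.0343 0.1152] turn(tool) [ 0.005 -0.001 -0.007] shift cm: before turn [-15.8   19.34  -0.39] after turn [-15.93  19.22  -0.48] w 3.53 F [ 0.9 -0.9 -1.4] grip 50.2
```

```bash
python3 -m crank '[[[-0.8,1.0,0,0,0,0],[-1.6,1.9,0,0,0,0],[-2,2.4,0,0,0,0],[-2,2.4,0,0,0,0],[-2,2.4,0,0,0,0],[-2,2.4,0,0,0,0],[-2,2.4,0,0,0,0],[-1.5,1.9,0,0,0,0]]]' >/dev/null
python3 -m crank '[[[-1.2,1.5,0,0,0,0],[-0.8,0.9,0,0,0,0],[0,0,0,0,0,0],[0,0,0,0,0,0],[0,0,0,0,0,0]]]'
python3 -c "
from h import *
go(.646,-.1425,.0285,-.095)"
```

```text
time: 5.82
tool_pos: [0.641, -0.1427, 0.1109]
tcp_rot: [-2.33, -2.104, 0.002]
wrist_force: [0.0, 0.5, -1.4]
width: 0.411
grip_force: 50.2
t 5.82 pos [ 0.641  -0.1427  0.1109] turn(tool) [-0.003 -0.001 -0.007] shift cm: before turn [0.07 0.52 8.24] after turn [0.07 0.5  8.24] w 3.51 F [ 0.   0.5 -1.4] grip 50.2
```

```bash
python3 -m crank '[[[0,0.3,1,0,0,0],[0,0.2,2,0,0,0],[0,0,2,0,0,0],[0,0,1.5,0,0,0],[0,0,1,0,0,0],[0,0,0.5,0,0,0],[0,0,0,0,0,0],[0,0,0,0,0,0]]]'
python3 -c "
from h import *
cv2.imwrite('pics/t2.png',cv2.resize(read_camera('top')[130:330,240:470],None,fx=3,fy=3))
go(.646,-.1425,.0282,-.095)"
```

```text
time: 6.48
tool_pos: [0.6476, -0.1437, 0.0326]
tcp_rot: [2.331, 2.106, 0.0]
wrist_force: [-0.5, 0.2, -1.3]
width: 0.413
grip_force: 50.2
t 6.53 pos [ 0.6482 -0.1439  0.0333] turn(tool) [ 0.002  0.    -0.007] shift cm: before turn [ 0.12 -0.23  0.51] after turn [ 0.12 -0.23  0.51] w 3.52 F [ 0.6 -1.1 -1.8] grip 50.2
```

View pics/t2.png

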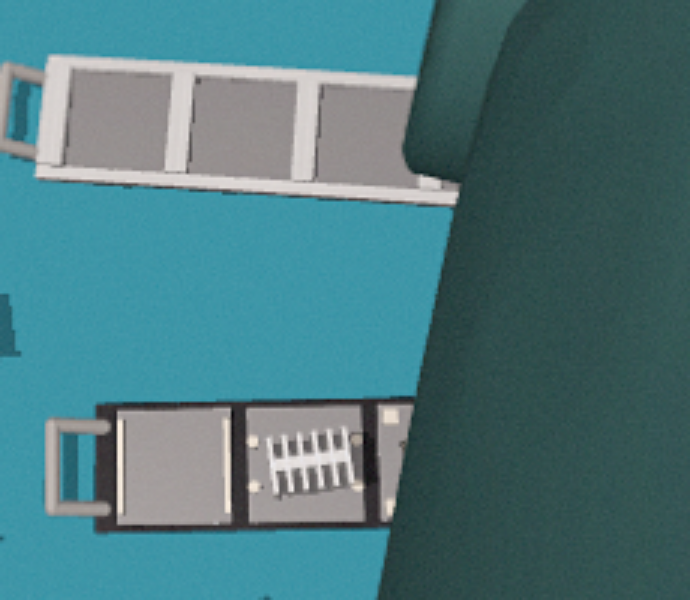

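The arm hides the target pocket in the top view, and the strip's transformer nest is empty, so the part is held. I'll lower until the wrist force shows contact.

```bash
python3 -m crank '[[[0,0,0.1,0,0,0],[0,0,0.1,0,0,0],[0,0,0.1,0,0,0],[0,0,0,0,0,0]]]'
python3 -m crank '[[[0,0,0.1,0,0,0],[0,0,0,0,0,0]]]'
python3 -m crank '[[[0,0,0.1,0,0,0],[0,0,0,0,0,0]]]'
```

```text
time: 6.87
tool_pos: [0.6476, -0.144, 0.0296]
tcp_rot: [2.332, 2.105, 0.0]
wrist_force: [0.5, 0.0, -1.7]
width: 0.416
grip_force: 50.2
time: 7.03
tool_pos: [0.6475, -0.144, 0.0284]
tcp_rot: [2.332, 2.105, 0.0]
wrist_force: [-0.0, -0.4, -2.7]
width: 0.413
grip_force: 50.3
time: 7.2
tool_pos: [0.6476, -0.144, 0.0283]
tcp_rot: [2.332, 2.105, 0.0]
wrist_force: [-2.4, 1.0, 4.5]
width: 0.408
grip_force: 50.8
```

```bash
python3 -m crank '[[[0,0,0,0,0,0],[0,0,0,0,0,0],[0,0,0,0,0,0],[0,0,0,0,0,0],[0,0,0,0,0,0]]]' 7 
python3 -m crank '[[[0,0,-1,0,0,0],[0,0,-2,0,0,0],[0,0,-3,0,0,0],[0,0,-3,0,0,0],[0,0,-1,0,0,0],[0,0,0,0,0,0]]]'
python3 -c "
from h import *
cv2.imwrite('pics/s2.png',cv2.resize(read_camera('side')[160:310,150:350],None,fx=3,fy=3))
go(.4688,-.0383,.12,.142)"
```

```text
time: 7.62
tool_pos: [0.6474, -0.1439, 0.0271]
tcp_rot: [-2.332, -2.105, 0.0]
wrist_force: [-0.5, -0.1, -0.4]
width: 0.818
grip_force: 0.0
time: 8.12
tool_pos: [0.6507, -0.1448, 0.1327]
tcp_rot: [2.326, 2.1, 0.008]
wrist_force: [0.3, -0.6, 0.6]
width: 0.819
grip_force: 0.0
t 8.17 pos [ 0.649  -0.1443  0.1298] turn(tool) [ 0.004  0.001 -0.244] shift cm: before turn [  8.71 -19.01   0.88] after turn [ 13.04 -16.33   0.98] w 6.97 F [-1.1 -0.  -0.2] grip 0.0
```

View pics/s2.png

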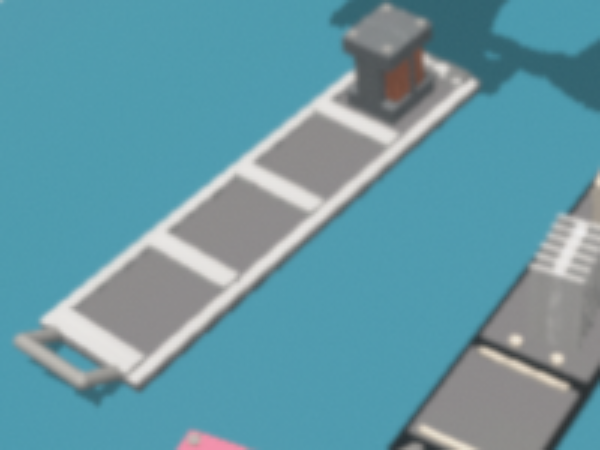

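The transformer stands upright in the far pocket. Next is the heat sink.

```bash
python3 -m crank '[[[0,0,0,0,0,-0.12],[0,0,0,0,0,-0.12],[1.5,-1.9,0,0,0,0],[2.4,-3,0.5,0,0,0],[2.6,-3.3,0.5,0,0,0],[2.6,-3.3,0,0,0,0],[2.0,-2.5,0,0,0,0],[1.2,-1.5,0,0,0,0]]]' 8.54 >/dev/null
python3 -m crank '[[[0.7,-0.8,0,0,0,0],[0,0,0,0,0,0],[0,0,0,0,0,0]]]' >/dev/null
python3 -c "
from h import *
go(.4688,-.0383,.029,.142)"
```

```text
t 9.08 pos [ 0.469  -0.0381  0.1168] turn(tool) [-0.     0.    -0.003] shift cm: before turn [-0.01 -0.02  8.78] after turn [-0.02 -0.02  8.78] w 8.54 F [ 1.9 -0.3  0.2] grip 0.0
```

```bash
python3 -m crank '[[[0,0,1,0,0,0],[0,0,2,0,0,0],[0,0,2,0,0,0],[0,0,1.9,0,0,0],[0,0,1,0,0,0],[0,0,0.5,0,0,0],[0,0,0.3,0,0,0],[0,0,0,0,0,0]]]' >/dev/null
python3 -m crank '[[[0,0,0,0,0,0],[0,0,0,0,0,0],[0,0,0,0,0,0],[0,0,0,0,0,0],[0,0,0,0,0,0],[0,0,0,0,0,0],[0,0,0,0,0,0],[0,0,0,0,0,0]]]' 1.5 40
python3 -m crank '[[[0,0,-0.3,0,0,0],[0,0,-1,0,0,0],[0,0,-2,0,0,0],[0,0,-2,0,0,0],[0,0,-2,0,0,0],[0,0,-1,0,0,0],[0,0,0,0,0,0]]]'
python3 -c "
from h import *
go(.653,-.0745,.12,-.095)"
```

```text
time: 10.42
tool_pos: [0.4696, -0.0381, 0.0311]
tcp_rot: [2.062, 2.369, 0.001]
wrist_force: [-0.8, 0.3, 5.6]
width: 0.314
grip_force: 39.9
time: 11.0
tool_pos: [0.471, -0.0383, 0.1163]
tcp_rot: [2.06, 2.366, 0.005]
wrist_force: [0.0, -0.9, -0.7]
width: 0.318
grip_force: 39.4
t 11.0 pos [ 0.471  -0.0383  0.1163] turn(tool) [0.005 0.001 0.233] shift cm: before turn [-6.09 17.53 -0.27] after turn [-1.87 18.46 -0.37] w 2.72 F [ 0.  -0.9 -0.7] grip 39.4
```

```bash
python3 -m crank '[[[0,0,0,0,0,0.08],[0,0,0,0,0,0.08],[0,0,0,0,0,0.07],[-0.1,1.2,0,0,0,0],[-0.2,2.2,0,0,0,0],[-0.3,2.8,0,0,0,0],[-0.3,2.8,0,0,0,0],[-0.3,2.8,0,0,0,0]]]' >/dev/null
python3 -m crank '[[[-0.3,2.8,0,0,0,0],[-0.2,2.2,0,0,0,0],[-0.2,1.4,0,0,0,0],[0,0.2,0,0,0,0],[0,0,0,0,0,0],[0,0,0,0,0,0]]]' >/dev/null
python3 -c "
from h import *
go(.653,-.0745,.0291,-.095)"
```

```text
t 12.17 pos [ 0.6494 -0.0737  0.1119] turn(tool) [-0.003 -0.     0.004] shift cm: before turn [-0.05  0.39  8.28] after turn [-0.04  0.37  8.28] w 2.74 F [-1.1  0.7 -0.8] grip 39.6
```

```bash
python3 -m crank '[[[0,0.2,1,0,0,0],[0,0.1,2,0,0,0],[0,0,2,0,0,0],[0,0,1.5,0,0,0],[0,0,1,0,0,0],[0,0,0.5,0,0,0],[0,0,0,0,0,0],[0,0,0,0,0,0]]]'
python3 -m crank '[[[0,0,0.1,0,0,0],[0,0,0.1,0,0,0],[0,0,0,0,0,0]]]'
python3 -m crank '[[[0,0,0.1,0,0,0],[0,0,0,0,0,0]]]'
python3 -m crank '[[[0,0,0.1,0,0,0],[0,0,0,0,0,0]]]'
```

```text
time: 12.83
tool_pos: [0.6534, -0.0741, 0.0336]
tcp_rot: [2.321, 2.117, 0.0]
wrist_force: [0.9, -0.2, -0.1]
width: 0.321
grip_force: 39.6
time: 13.08
tool_pos: [0.6541, -0.0743, 0.0323]
tcp_rot: [2.32, 2.116, 0.002]
wrist_force: [-0.0, -0.6, -0.9]
width: 0.316
grip_force: 39.6
time: 13.25
tool_pos: [0.6536, -0.0742, 0.0307]
tcp_rot: [2.321, 2.117, 0.001]
wrist_force: [-0.4, -0.3, -1.3]
width: 0.316
grip_force: 39.6
time: 13.42
tool_pos: [0.6533, -0.0742, 0.0292]
tcp_rot: [-2.321, -2.117, 0.0]
wrist_force: [0.0, 0.3, -1.0]
width: 0.316
grip_force: 39.6
```

```bash
python3 -m crank '[[[0,0,0.1,0,0,0],[0,0,0,0,0,0]]]'
```

```text
time: 13.58
tool_pos: [0.6533, -0.0742, 0.0292]
tcp_rot: [-2.321, -2.117, 0.0]
wrist_force: [-2.8, 0.8, 3.9]
width: 0.316
grip_force: 40.1
```

Contact. I'll release it and go on to the relay.

```bash
python3 -m crank '[[[0,0,0,0,0,0],[0,0,0,0,0,0],[0,0,0,0,0,0],[0,0,0,0,0,0],[0,0,0,0,0,0]]]' 6.5 
python3 -m crank '[[[0,0,-1,0,0,0],[0,0,-2,0,0,0],[0,0,-3,0,0,0],[0,0,-3,0,0,0],[0,0,-0.5,0,0,0],[0,0,0,0,0,0]]]' >/dev/null
python3 -c "
from h import *
cv2.imwrite('pics/s3.png',cv2.resize(read_camera('side')[160:310,150:420],None,fx=2.8,fy=2.8))
go(.4684,-.1043,.12,.134)"
```

```text
time: 14.0
tool_pos: [0.6534, -0.0742, 0.0282]
tcp_rot: [-2.321, -2.117, 0.0]
wrist_force: [0.1, -0.9, 0.8]
width: 0.76
grip_force: 0.0
t 14.55 pos [ 0.6546 -0.0744  0.1255] turn(tool) [ 0.004  0.001 -0.226] shift cm: before turn [ -4.69 -18.27   0.48] after turn [ -0.48 -18.85   0.55] w 6.47 F [-0.8 -0.6 -0.1] grip 0.0
```

View pics/s3.png

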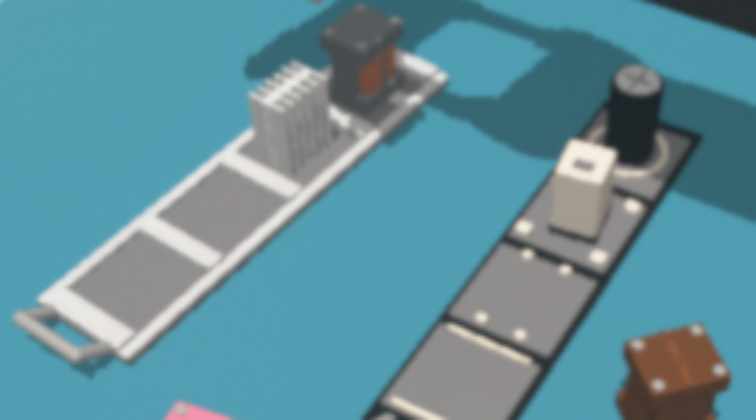

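The heat sink and transformer are both upright in their pockets. Now the relay.

```bash
python3 -m crank '[[[0,0,0,0,0,-0.11],[0,0,0,0,0,-0.11],[0,-1.8,0,0,0,0],[0,-3,0.2,0,0,0],[-0.1,-3.4,0.2,0,0,0],[-0.1,-3.4,0,0,0,0],[-0.1,-3,0,0,0,0],[-0.1,-2.2,0,0,0,0]]]' 8.54 >/dev/null
python3 -m crank '[[[0,-1.5,0,0,0,0],[0,-0.6,0,0,0,0],[0,0,0,0,0,0],[0,0,0,0,0,0]]]' >/dev/null
python3 -c "
from h import *
go(.4684,-.1043,.029,.134)"
```

```text
t 15.55 pos [ 0.4664 -0.1022  0.1188] turn(tool) [-0.    -0.    -0.006] shift cm: before turn [-0.24  0.17  8.98] after turn [-0.23  0.17  8.98] w 8.56 F [-0.2 -0.1  0.9] grip 0.0
```

```bash
python3 -m crank '[[[-0.2,0.2,1,0,0,0],[0,0,2,0,0,0],[0,0,2,0,0,0],[0,0,2,0,0,0],[0,0,1,0,0,0],[0,0,0.6,0,0,0],[0,0,0.3,0,0,0],[0,0,0,0,0,0]]]' >/dev/null
python3 -m crank '[[[0,0,0,0,0,0],[0,0,0,0,0,0],[0,0,0,0,0,0],[0,0,0,0,0,0],[0,0,0,0,0,0],[0,0,0,0,0,0],[0,0,0,0,0,0],[0,0,0,0,0,0]]]' 1.5 35
python3 -m crank '[[[0,0,-0.3,0,0,0],[0,0,-1,0,0,0],[0,0,-2,0,0,0],[0,0,-2,0,0,0],[0,0,-2,0,0,0],[0,0,-1,0,0,0],[0,0,0,0,0,0]]]'
python3 -c "
from h import *
go(.6598,-.0048,.12,-.095)"
```

```text
time: 16.88
tool_pos: [0.4694, -0.1042, 0.0311]
tcp_rot: [2.074, 2.358, 0.001]
wrist_force: [0.1, -0.8, 5.8]
width: 0.322
grip_force: 35.4
time: 17.47
tool_pos: [0.4708, -0.1046, 0.1164]
tcp_rot: [2.071, 2.355, 0.004]
wrist_force: [0.8, 0.9, -0.7]
width: 0.326
grip_force: 34.6
t 17.47 pos [ 0.4708 -0.1046  0.1164] turn(tool) [0.005 0.002 0.223] shift cm: before turn [ 7.48 20.02 -0.28] after turn [11.72 17.87 -0.36] w 2.78 F [ 0.8  0.9 -0.7] grip 34.6
```

```bash
python3 -m crank '[[[0,0,0,0,0,0.075],[0,0,0,0,0,0.075],[0,0,0,0,0,0.073],[0.6,1,0,0,0,0],[1.2,1.8,0,0,0,0],[1.7,2.6,0,0,0,0],[1.7,2.6,0,0,0,0],[1.7,2.6,0,0,0,0]]]' >/dev/null
python3 -m crank '[[[1.7,2.6,0,0,0,0],[1.6,2.4,0,0,0,0],[1,1.6,0,0,0,0],[0.5,0.9,0,0,0,0],[0,0,0,0,0,0],[0,0,0,0,0,0]]]' >/dev/null
python3 -c "
from h import *
go(.6598,-.0048,.0291,-.095)"
```

```text
t 18.63 pos [ 0.6593 -0.0045  0.1121] turn(tool) [-0.002  0.     0.002] shift cm: before turn [-0.02  0.08  8.3 ] after turn [-0.03  0.06  8.3 ] w 2.71 F [-0.9  0.6 -0.4] grip 34.6
```

```bash
python3 -m crank '[[[0,0,1,0,0,0],[0,0,2,0,0,0],[0,0,2,0,0,0],[0,0,1.5,0,0,0],[0,0,1,0,0,0],[0,0,0.5,0,0,0],[0,0,0.2,0,0,0],[0,0,0,0,0,0]]]'
python3 -m crank '[[[0,0,0.1,0,0,0],[0,0,0,0,0,0],[0,0,0,0,0,0]]]'
python3 -m crank '[[[0,0,0.1,0,0,0],[0,0,0,0,0,0]]]'
python3 -m crank '[[[0,0,0.1,0,0,0],[0,0,0,0,0,0]]]'
```

```text
time: 19.3
tool_pos: [0.6596, -0.005, 0.0313]
tcp_rot: [-2.325, -2.113, 0.0]
wrist_force: [-0.6, -0.1, -0.4]
width: 0.321
grip_force: 34.6
time: 19.55
tool_pos: [0.6608, -0.0047, 0.0315]
tcp_rot: [2.323, 2.113, 0.002]
wrist_force: [-0.5, -0.4, -0.4]
width: 0.316
grip_force: 34.6
time: 19.72
tool_pos: [0.6602, -0.0047, 0.0298]
tcp_rot: [2.324, 2.113, 0.001]
wrist_force: [0.3, -0.1, -0.8]
width: 0.318
grip_force: 34.6
time: 19.88
tool_pos: [0.6604, -0.0047, 0.0292]
tcp_rot: [2.324, 2.113, 0.001]
wrist_force: [-1.0, 0.2, 3.6]
width: 0.317
grip_force: 35.1
```

```bash
python3 -m crank '[[[0,0,0,0,0,0],[0,0,0,0,0,0],[0,0,0,0,0,0],[0,0,0,0,0,0],[0,0,0,0,0,0]]]' 6.5 
python3 -m crank '[[[0,0,-1,0,0,0],[0,0,-2,0,0,0],[0,0,-3,0,0,0],[0,0,-3,0,0,0],[0,0,-0.5,0,0,0],[0,0,0,0,0,0]]]' >/dev/null
python3 -c "
from h import *
cv2.imwrite('pics/s4.png',cv2.resize(read_camera('side')[160:310,150:420],None,fx=2.8,fy=2.8))
go(.4711,-.1783,.12,-.095)"
```

```text
time: 20.3
tool_pos: [0.6598, -0.0047, 0.0281]
tcp_rot: [-2.324, -2.113, 0.0]
wrist_force: [-0.3, 1.0, 0.5]
width: 0.761
grip_force: 0.0
t 20.85 pos [ 0.6612 -0.0048  0.1255] turn(tool) [ 0.004 -0.    -0.   ] shift cm: before turn [-19.08 -17.28   0.48] after turn [-19.08 -17.28   0.55] w 6.54 F [-1.  -0.  -0.5] grip 0.0
```

View pics/s4.png

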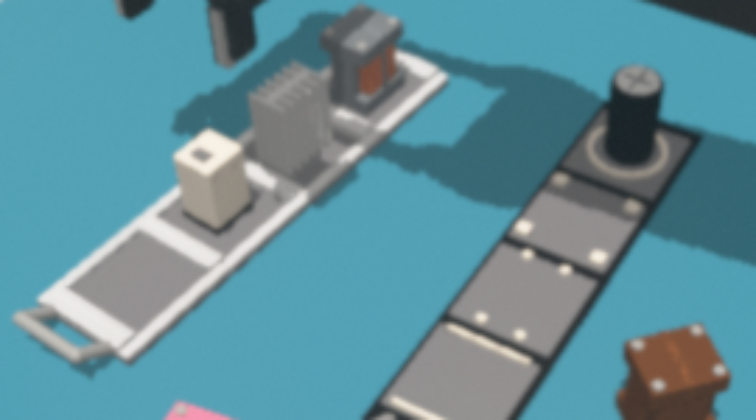

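The relay is also upright. Last is the capacitor.

```bash
python3 -m crank '[[[-1,-0.9,0,0,0,0],[-2,-1.8,0.2,0,0,0],[-2.6,-2.4,0.2,0,0,0],[-2.7,-2.5,0,0,0,0],[-2.7,-2.5,0,0,0,0],[-2.7,-2.5,0,0,0,0],[-2.5,-2.2,0,0,0,0],[-1.7,-1.5,0,0,0,0]]]' 8.54 >/dev/null
python3 -m crank '[[[-1.2,-1,0,0,0,0],[0,0,0,0,0,0],[0,0,0,0,0,0],[0,0,0,0,0,0]]]' >/dev/null
python3 -c "
from h import *
go(.4711,-.1783,.031,-.095)"
```

```text
t 21.85 pos [ 0.4688 -0.178   0.1183] turn(tool) [-0.002 -0.001 -0.001] shift cm: before turn [-0.02  0.24  8.73] after turn [-0.01  0.23  8.73] w 8.57 F [-0.1  0.6 -0.4] grip 0.0
```

```bash
python3 -m crank '[[[0,0.2,1,0,0,0],[0,0,2,0,0,0],[0,0,2,0,0,0],[0,0,1.8,0,0,0],[0,0,1,0,0,0],[0,0,0.6,0,0,0],[0,0,0.3,0,0,0],[0,0,0,0,0,0]]]' >/dev/null
python3 -m crank '[[[0,0,0,0,0,0],[0,0,0,0,0,0],[0,0,0,0,0,0],[0,0,0,0,0,0],[0,0,0,0,0,0],[0,0,0,0,0,0],[0,0,0,0,0,0],[0,0,0,0,0,0]]]' 1.8 40
python3 -m crank '[[[0,0,-0.3,0,0,0],[0,0,-1,0,0,0],[0,0,-2,0,0,0],[0,0,-2,0,0,0],[0,0,-2,0,0,0],[0,0,-1,0,0,0],[0,0,0,0,0,0]]]'
python3 -c "
from h import *
go(.6662,.0652,.12,-.095)"
```

```text
time: 23.18
tool_pos: [0.4722, -0.179, 0.0332]
tcp_rot: [2.324, 2.113, 0.001]
wrist_force: [-1.0, 0.3, 5.2]
width: 0.364
grip_force: 39.8
time: 23.77
tool_pos: [0.4737, -0.1795, 0.1185]
tcp_rot: [2.32, 2.11, 0.004]
wrist_force: [1.6, 0.2, 0.3]
width: 0.362
grip_force: 39.6
t 23.77 pos [ 0.4737 -0.1795  0.1185] turn(tool) [0.005 0.002 0.   ] shift cm: before turn [26.18 16.84 -0.1 ] after turn [26.19 16.84 -0.15] w 3.09 F [1.6 0.2 0.3] grip 39.6
```

```bash
python3 -m crank '[[[0.9,0.6,-0.2,0,0,0],[1.8,1.2,-0.2,0,0,0],[2.5,1.6,0,0,0,0],[2.6,1.7,0,0,0,0],[2.6,1.7,0,0,0,0],[2.6,1.7,0,0,0,0],[2.6,1.7,0,0,0,0],[2.6,1.7,0,0,0,0]]]' >/dev/null
python3 -m crank '[[[2.6,1.7,0,0,0,0],[2.5,1.5,0,0,0,0],[1.8,1.1,0,0,0,0],[1.1,0.6,0,0,0,0],[0,0,0,0,0,0],[0,0,0,0,0,0],[0,0,0,0,0,0]]]' >/dev/null
python3 -c "
from h import *
go(.6662,.0652,.0312,-.095)"
```

```text
t 25.02 pos [0.6624 0.0655 0.1183] turn(tool) [-0.002  0.001 -0.   ] shift cm: before turn [0.01 0.4  8.71] after turn [0.   0.38 8.71] w 3.09 F [-0.6 -0.3 -1.9] grip 39.7
```

```bash
python3 -m crank '[[[0,0.2,1,0,0,0],[0,0.2,2,0,0,0],[0,0,2,0,0,0],[0,0,2,0,0,0],[0,0,1,0,0,0],[0,0,0.5,0,0,0],[0,0,0,0,0,0],[0,0,0,0,0,0]]]'
python3 -m crank '[[[0,0,0.1,0,0,0],[0,0,0,0,0,0],[0,0,0,0,0,0]]]'
python3 -m crank '[[[0,0,0.1,0,0,0],[0,0,0,0,0,0]]]'
```

```text
time: 25.68
tool_pos: [0.6681, 0.0655, 0.0349]
tcp_rot: [2.325, 2.112, 0.001]
wrist_force: [0.7, -0.3, -0.9]
width: 0.362
grip_force: 39.8
time: 25.93
tool_pos: [0.6685, 0.066, 0.0345]
tcp_rot: [2.323, 2.113, 0.002]
wrist_force: [-0.1, 0.1, -0.3]
width: 0.36
grip_force: 39.8
time: 26.1
tool_pos: [0.6679, 0.066, 0.0327]
tcp_rot: [2.324, 2.113, 0.001]
wrist_force: [-0.2, 0.6, -0.4]
width: 0.361
grip_force: 39.8
```

```bash
python3 -m crank '[[[0,0,0.1,0,0,0],[0,0,0,0,0,0]]]'
python3 -m crank '[[[0,0,0.1,0,0,0],[0,0,0,0,0,0]]]'
```

```text
time: 26.27
tool_pos: [0.6678, 0.066, 0.0314]
tcp_rot: [2.324, 2.113, 0.0]
wrist_force: [-0.6, 0.7, -0.4]
width: 0.362
grip_force: 39.8
time: 26.43
tool_pos: [0.6678, 0.066, 0.0313]
tcp_rot: [-2.324, -2.114, -0.0]
wrist_force: [-2.5, -0.2, 4.6]
width: 0.366
grip_force: 40.2
```

Contact. I'll release, lift, move clear to the left and check.

```bash
python3 -m crank '[[[0,0,0,0,0,0],[0,0,0,0,0,0],[0,0,0,0,0,0],[0,0,0,0,0,0],[0,0,0,0,0,0]]]' 6.5 
python3 -m crank '[[[0,0,-1,0,0,0],[0,0,-2,0,0,0],[0,0,-3,0,0,0],[0,0,-3,0,0,0],[0,0,-1,0,0,0],[3,0,0,0,0,0],[3.5,0,0,0,0,0],[3.5,0,0,0,0,0]]]' >/dev/null
python3 -m crank '[[[3.5,0,0,0,0,0],[3.5,0,0,0,0,0],[3.5,0,0,0,0,0],[3.5,0,0,0,0,0],[3,0,0,0,0,0],[2,0,0,0,0,0],[0,0,0,0,0,0],[0,0,0,0,0,0]]]'
python3 -c "
from h import *
a=read_camera('top')[130:230,240:440]; b=read_camera('side')[160:300,150:350]
cv2.imwrite('pics/f.png',np.vstack([cv2.resize(a,(560,280)),cv2.resize(b,(440,308))[:, :] if 0 else cv2.copyMakeBorder(cv2.resize(b,(440,308)),0,0,0,120,0)]))"
```

```text
time: 26.85
tool_pos: [0.6676, 0.0659, 0.0301]
tcp_rot: [-2.324, -2.113, 0.0]
wrist_force: [0.8, 0.2, -0.4]
width: 0.758
grip_force: 0.0
time: 28.18
tool_pos: [0.6947, 0.3558, 0.1299]
tcp_rot: [2.322, 2.116, -0.001]
wrist_force: [-1.1, -0.2, -0.8]
width: 0.762
grip_force: 0.0
```

View pics/f.png

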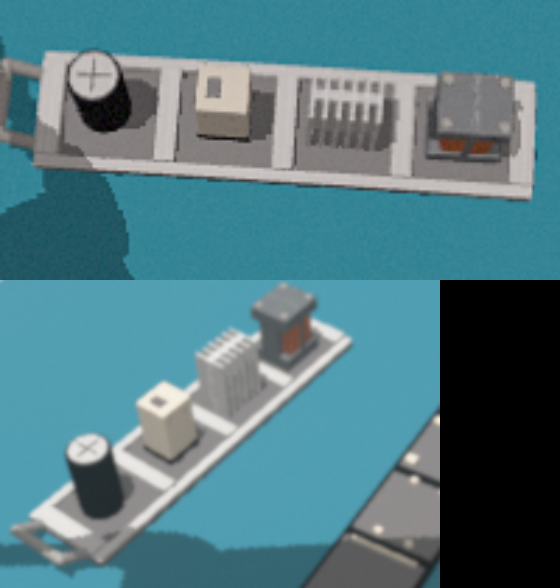

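All four stand upright. I'll check the top centres numerically: composite pixels capacitor (96,75), relay (222,91), heat sink (345,101), transformer (475,104).

```bash
python3 - <<'E'
from h import *
c=np.array([.6559,-.0397]);ps=-.094
for n,p,z in(("cap",(96,75),.061),("rel",(222,91),.055),("hs",(345,101),.057),("tr",(475,104),.057)):
    X=cast("top",[np.array(p)/2.8+[240,130]],z)[0,:2]-c
    print(n,"x",round(X[0]*np.cos(ps)+X[1]*np.sin(ps),4),"y",round(-X[0]*np.sin(ps)+X[1]*np.cos(ps),4))
E
```

```text
cap x 0.0013 y 0.1055
rel x -0.0012 y 0.0349
hs x -0.0029 y -0.0338
tr x 0.0008 y -0.1059
```

```bash
python3 -c "
from workcell import *
print(finish_job())"
```

```text
the job is handed in; nothing more can be done
None
```

The job is handed in: all four parts stand upright and released in the mirrored carrier pockets, each measured within about 3 mm of its pocket centre, at about 28 s of the 99 s allowed; the hand-in returned no verdict.

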